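Seat the cheese shaver's blade on its locating pin and latch it

ROBOT

A 6-joint arm with a two-finger parallel gripper is mounted at the origin on the work surface. World frame = base frame: x ahead of the robot, y to its left, z up, the work surface at z = 0. Lengths are in m, angles in rad, forces in N, time in s.
With the tool pointing down it reaches from about 0.275 to 0.75 m from the base axis. Payload 10.2 kg.
Tool frame: the origin (TCP) lies midway between the tips of the shut fingers; the grasp point (between the pads) lies 19 mm behind it (env.hold_point_z is the distance from the TCP to the grasp point, in m); x points along the fingers, z is the direction in which the jaws open and shut, and the axes are right-handed (so a half turn about x gives the same grasp; the last joint's range is limited). The gripper opens to 85 mm and grips with 20 to 120 N. Pads are 22 mm wide; open, the fingers measure 114 mm over their backs; the gripper's body (76 mm by 85 mm) begins 54 mm behind the grasp point. The pads swing forward as they close: fully open they stand 13 mm farther back than shut.
Start: joints at [0.951, 0.313, 1.498, -0, 1.331, -0.223], TCP at [0.203, 0.484, 0.231] pointing down, gripper open.
Joint ranges: [-2.94, 2.94], [-0.97, 2.17], [0.19, 2.56], [-1.23, 4.37], [0.02, 3.11], [-2.88, 2.88]. Speed limits (rad/s): [2.39, 2.39, 3.01, 3.14, 3.14, 3.14].

INTERFACE

Orientations are given as a unit quaternion [x, y, z, w].
In Python, from bench import env, kinematics, monitor, eyes, job gives the robot as it stands. The module is installed in compiled form; this text tells all that it offers. Calls block until the motion is done:
- env.reach(position, orientation): joint-space move of the TCP to a pose.
- env.movel(position, velocity=0.15, frame=None, guard=None): straight line of the TCP; frame=None keeps the orientation; velocity is the mean speed in m/s. With guard (N) it stops when the force on the tool has changed by that much, and returns True; else False.
- env.set_joints(angles): joint-space move.
- env.release() and env.close_gripper(effort=None): open the fingers fully, or close them until they stop; effort is the grip in N (None keeps the last).
- env.hold(seconds).
- kinematics.ik(position, orientation): joint angles nearest the present ones, or None.
- monitor.sense(): the state.
- eyes.grab_frame(name): name is "scene" or "side" or "wrist"; returns a dict with "frame" (480x640x3 uint8, red, green, blue), "mtx" (3x3 intrinsics, pixels), "view" (4x4, takes a point from world to camera coordinates). Camera axes: x right, y down, z forward; pixel columns grow to the right and rows downward; lengths in m; the calibration is good to about 2 mm. A picture is of the moment at which its call begins. There is no depth.
A pose or a line that the arm cannot do raises env.MotionError and nothing moves.
- job.hand_in(): hands the job in, once; it reports no verdict.
The state is a dict: "clock": time; "joints": joint angles; "qvel": joint speeds; "joint_efforts": joint torques, N m; "position": TCP position; "ee_rot": TCP orientation; "contact_force": force on the tool from outside, world axes, zero at the start; "ft_torque": the same for the moment, N m; "finger_gap": opening from 0.0 (shut) to 1.0 (fully open).
Only numpy, scipy, OpenCV 4.12 (cv2) and the standard library are available. Lean on these libraries where they do the work, as an engineer would, in place of code of your own. Each camera call takes 0.05 s, during which the arm holds its last target. There are 200 camera calls.

TASK

Fit the clean blade into the cheese shaver: lay it softly and flat on the metal bed with its notch towards the headed pin, slide the notch under the pin's head until it bottoms on the pin, and press it snug against the pin for a moment, gently (about 5 N, never over 15 N on the pin). Then swing the turn latch fully across behind the blade's tail, let go, and leave the blade fully home, flat and straight, without disturbing the other things on the counter.

Things in the scene. Friction and masses are not known exactly. Their poses are not given: they have to be found in the camera images.
- blade_mid (a point): The blade: flat steel plate 110 (x) x 50 (y) x 5 mm, about 0.28 kg, lying on a low wooden board (top 12 mm above the table). An upright black grip stands centred on it, 60 mm long along x, 12 mm wide (pinch here), its top 37 mm above the blade's underside. Notch in its +x end; plain tail 55 mm behind. Point: centre of the blade, 18.5 mm above its underside; +z up.
- notch (a point): Middle of the flat bottom of the notch in the blade's +x end, at half the plate's thickness, 39 mm ahead of the blade's centre. The notch is open towards +x, 16 mm deep, 11 mm wide over its inner 8 mm, then flaring to 21 mm at the mouth. Axes as the blade's.
- holder: Cheese shaver, fixed: white base, x -130 to +85, y -75 to +75 mm of its origin, 20 mm tall; metal bed along x, 66 mm wide, top 22 mm above the counter; 30 mm high fence along the -y edge. Origin on the counter under the seat. Pin at the +x end; the blade slides in towards +x. Guide blocks 6 mm high, 24 mm long at x = -40 and +15 mm, inner faces 27.7 mm either side of the centre line.
- seat (a point): Nominal place of the blade's centre (blade_mid) when home: on the centre line, 18.5 mm above the bed, axes as the holder's (the blade's x along the holder's x). The true home is up to 4 mm further or short along x, as the pin's setting differs: feel for it. The blade drags on the bed with dry friction, so if it is leaned on, the bed takes part of a push before the pin does.
- latch (a joint): Turn latch: steel bar 10 mm wide, 50 mm long, 1 to 7 mm above the bed, on an upright hinge at holder x = -66, y = +40 mm. 0 = points straight back (holder -x), out of the way; 1.57 = closed, across the bed (holder -y), 2 to 10 mm behind the tail of a blade that is home. Closes counter-clockwise from above, stop at 1.6; friction under 1 N at the knob, stays where left. Starts at -0.6 to 0.1.
- latch_knob (a point): The latch's upright black knob, 12 mm in diameter, 48 mm from the hinge; this point is on its axis 25 mm above the bed; the knob's top is 37 mm above the bed.
- latch_hinge (a point): On the latch's hinge axis, at the height of the knob point.
- cheese: A bystander: small cheese wheel, 116 mm across, 50 mm tall; origin at its underside.
- jar: A bystander: glass jar, 70 mm across, 90 mm tall; origin at its underside.
- shaver_cup: A bystander: open metal cup, 76 mm across, 55 mm tall; origin at its underside.
- pin_mark (a point): Middle of the short slot in the bed, 43 mm ahead (+x) of the seat, at bed height. The locating pin is locked in it up to 4 mm either way along x (not reported): rigid steel neck 8 mm in diameter with a flat head 14 mm in diameter, underside 8 mm and top 11 mm above the bed, so the 5 mm blade must be slid in under the head.
Things that resemble listed ones, but are neither listed nor needed, are in the scene too. Of the things like the part that bears blade_mid, leave any that is pink or purple; of the rest the smaller one is meant.

How it is judged:
On the way, in this order (a step that is already met when the one before it is completed fails the run):
1. the blade is home on the bed with its notch on the pin and is pressed against the pin (over 2 N for 0.2 s) while the latch is still open (below 0.8 rad) (contact force between blade and pin above 2 N and value of joint latch below 0.8 rad and z of blade_mid in the frame of seat below 0.003 m and angle between the x axis of blade_mid and the x axis of holder, either way round below 0.08 rad and x of notch in the frame of pin between -0.0065 and -0.0025 m and y of notch in the frame of pin between -0.0025 and 0.0025 m), for 0.2 s.
2. the latch is swung across behind the tail (over 1.45 rad) (value of joint latch above 1.45 rad), for 0.2 s.
At the end, for the whole second after the job is handed in: The blade lies flat on the bed (within 1.5 mm in height, 0.05 rad tilt), the bottom of its notch within 2.5 mm of touching the pin and within 2.5 mm of the pin's middle sideways, straight within 0.08 rad, at rest and released, and the latch is closed past 1.45 rad (x of notch in the frame of pin between -0.0065 and -0.0025 m and y of notch in the frame of pin between -0.0025 and 0.0025 m and z of blade_mid in the frame of seat between -0.0015 and 0.0015 m and angle between the x axis of blade_mid and the x axis of holder, either way round below 0.08 rad and angle between blade_mid's own z axis and vertical below 0.05 rad and value of joint latch above 1.45 rad and linear speed of blade below 0.01 m/s).
It fails at once if the pin is loaded by the blade with over 15 N (contact force between blade and pin above 15 N).
It fails at once if the blade is rammed on the shaver with over 40 N (contact force between blade and holder above 40 N).
It fails at once if a bystander is moved by over 15 mm (distance of any of cheese, jar, shaver_cup from where it was at the start of the episode above 0.015 m).
It also fails if it takes over 67 s, if anything falls off the work surface, if the arm or the gripper's body presses on something with over 40 N, if the wrist force passes 120 N, or if a joint passes its speed limit or range.

## Working session

There is one attempt and no reset: what is moved stays moved. The work goes in short steps, each a Python script; the robot and the scene stay as the last script left them, time stands still between calls to the robot, and variables do not carry over. Pictures are saved under pics/ and viewed, about 8 in all and at most 12, crops included, and the job is handed in when it is done.

```bash
mkdir -p pics; cat > h.py <<'E'
from bench import env, kinematics, monitor, eyes, job
import numpy as np, cv2
from scipy.spatial.transform import Rotation as R
def snap(cam, fn):
    f=eyes.grab_frame(cam); cv2.imwrite('pics/'+fn+'.png',f['frame'][:,:,::-1]); np.savez('pics/'+fn+'.npz',**f); return f
def ray(f,uv):
    K=np.array(f['mtx']);V=np.array(f['view'])
    d=V[:3,:3].T@(np.linalg.inv(K)@np.array([uv[0],uv[1],1.]));c=-V[:3,:3].T@V[:3,3];return c,d
def pix(f,uv,z):
    c,d=ray(f,uv);return c+d*(z-c[2])/d[2]
def proj(f,p):
    V=np.array(f['view']);q=np.array(f['mtx'])@(V[:3,:3]@np.array(p)+V[:3,3]);return q[:2]/q[2]
def load(fn): return dict(np.load('pics/'+fn+'.npz'))
def down(yaw): # jaw-opening axis (tool z) along yaw+90deg, tool x down
    z=np.array([-np.sin(yaw),np.cos(yaw),0]);x=np.array([0,0,-1.]);y=np.cross(z,x)
    return R.from_matrix(np.stack([x,y,z],1)).as_quat()
E
python3 - <<'E'
from h import *
for c in ['scene','side','wrist']:
    f=snap(c,c+'0'); V=f['view']; print(c,-V[:3,:3].T@V[:3,3],V[2,:3])
s=monitor.sense();print(s['clock'],s['position'],s['ee_rot'],R.from_quat(s['ee_rot']).as_matrix(),env.hold_point_z,s['contact_force'])
E
```

```text
scene [ 1.16769704 -0.28422612  1.12996029] [-0.47293701  0.22417561 -0.85210087]
side [ 0.02678097 -1.00590299  0.99058243] [ 0.38383838  0.67765534 -0.62725699]
wrist [0.13738259 0.51120532 0.3726131 ] [ 0.25784101 -0.10892804 -0.96002745]
0.15 [0.20281369 0.48404519 0.2308831 ] [-0.39175926  0.58906203  0.3915177   0.58842544] [[-5.60369360e-04 -9.22298963e-01  3.86476789e-01]
 [-7.83060840e-04  3.86477135e-01  9.22298656e-01]
 [-9.99999536e-01  2.14193069e-04 -9.38786146e-04]] 0.0187 [-0.41469699 -0.33912882 -0.89968956]
```

View pics/scene0.png

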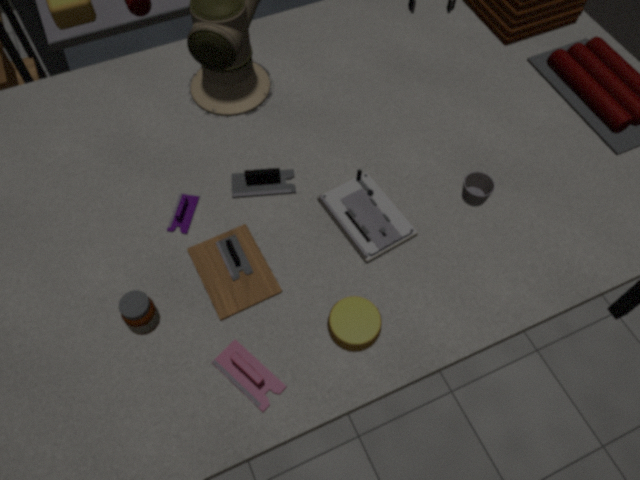

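View pics/side0.png

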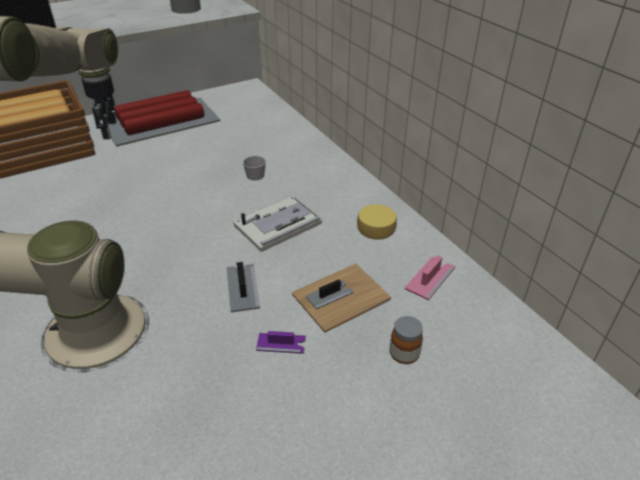

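The target is the small grey blade on the board, at about (235,255) in scene and (330,292) in side. The larger grey one at (263,182), the purple one and the pink one are decoys. The holder is at about (367,215) in scene, with its latch knob near (360,175). Next I'll view enlarged crops of both.

```bash
python3 - <<'E'
from h import *
a=cv2.imread('pics/scene0.png')
c1=a[160:270,310:425];c2=a[215:325,180:295]
r=lambda c:np.clip(cv2.resize(c,(400,383),interpolation=cv2.INTER_CUBIC)*1.5,0,255).astype('uint8')
cv2.imwrite('pics/crop1.png',np.hstack([r(c1),r(c2)]))
f=load('scene0')
for n,uv,z in [('blade',(235,253),.05),('holder',(370,218),.022),('knob',(359.5,172),.059),('cup',(478,187),.03),('jar',(138,312),.05),('cheese',(355,322),.04)]: print(n,pix(f,uv,z))
g=load('side0')
for n,uv,z in [('blade',(330,290),.035),('holder',(280,222),.022),('knob',(243,213),.059)]: print(n,pix(g,uv,z))
E
```

```text
blade [ 0.54602316 -0.18239834  0.05      ]
holder [0.57112925 0.14704775 0.022     ]
knob [0.46204096 0.17098156 0.059     ]
cup [0.60306137 0.42903167 0.03      ]
jar [ 0.59653858 -0.41655897  0.05      ]
cheese [ 0.79951754 -0.00923153  0.04      ]
blade [ 0.52963716 -0.19144066  0.035     ]
holder [0.55222265 0.12886302 0.022     ]
knob [0.45944283 0.17470911 0.059     ]
```

View pics/crop1.png

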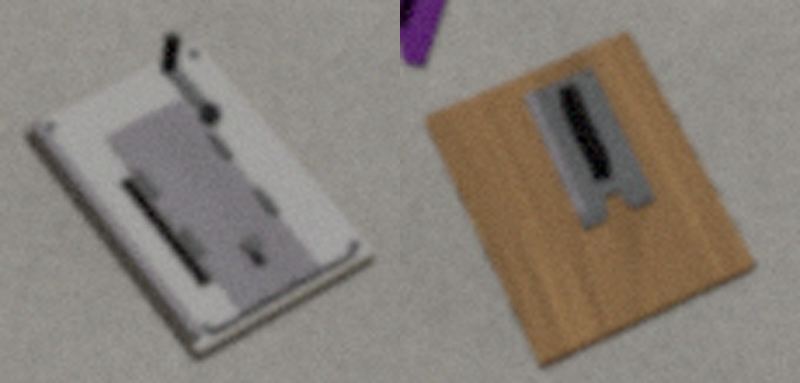

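```bash
python3 - <<'E'
from h import *
f=load('scene0')
pin=pix(f,(381.8,231.8),.03);hin=pix(f,(369.8,192.2),.04)
no=pix(f,(240.9,272.5),.016);ta=pix(f,(226,238.6),.016)
by=np.arctan2(*(no-ta)[1::-1]); v=pin-hin; hy=np.arctan2(v[1],v[0])+np.arctan2(40,109)
print('blade',no,ta,np.linalg.norm(no-ta),by,'pin',pin,'hinge',hin,np.linalg.norm(v),hy)
bc=(no+ta)/2; seat=pin-0.043*np.array([np.cos(hy),np.sin(hy),0]);print(bc,seat)
for fl in (0,np.pi):
  for n,c,y in (('b',bc,by),('s',seat,hy)):
    for z in (.03,.3): print(fl,n,z,kinematics.ik([c[0],c[1],z],down(y+fl)))
E
```

```text
blade [ 0.57932871 -0.18452194  0.016     ] [ 0.4815352  -0.18500534  0.016     ] 0.097794701890283 0.004943000749536566 pin [0.62080633 0.15135752 0.03      ] hinge [0.51450428 0.173995   0.04      ] 0.10914477629846049 0.14189434845751434
[ 0.53043195 -0.18476364  0.016     ] [0.57823849 0.14527652 0.03      ]
0 b 0.03 [-5.43745842e-01  6.25298495e-01  1.59633882e+00 -4.44089210e-16
  9.19955340e-01 -2.11948517e+00]
0 b 0.3 [-5.43745842e-01  3.58962110e-01  1.25704513e+00 -4.44089210e-16
  1.52558541e+00 -2.11948517e+00]
0 s 0.03 [ 4.98205828e-02  6.85710406e-01  1.48202399e+00 -4.44089210e-16
  9.73858254e-01 -1.66287009e+00]
0 s 0.3 [ 4.98205828e-02  4.41759672e-01  1.13851524e+00 -4.44089210e-16
  1.56131774e+00 -1.66287009e+00]
3.141592653589793 b 0.03 [-5.43745842e-01  6.25298495e-01  1.59633882e+00 -4.44089210e-16
  9.19955340e-01  1.02210748e+00]
3.141592653589793 b 0.3 [-5.43745842e-01  3.58962110e-01  1.25704513e+00 -4.44089210e-16
  1.52558541e+00  1.02210748e+00]
3.141592653589793 s 0.03 [ 4.98205828e-02  6.85710406e-01  1.48202399e+00 -4.44089210e-16
  9.73858254e-01  1.47872256e+00]
3.141592653589793 s 0.3 [ 4.98205828e-02  4.41759672e-01  1.13851524e+00 -4.44089210e-16
  1.56131774e+00  1.47872256e+00]
```

```bash
python3 - <<'E'
from h import *
hy=.142;by=.005
env.reach([.555,.147,.22],down(hy+np.pi)); f=snap('wrist','wh')
env.reach([.530,-.185,.16],down(by+np.pi)); g=snap('wrist','wb')
print(f['mtx'][0],monitor.sense()['clock'])
cv2.imwrite('pics/w1.png',cv2.resize(np.vstack([f['frame'],g['frame']])[:,:,::-1],(448,600),interpolation=cv2.INTER_AREA))
E
```

```text
[374.14954752   0.         315.24921495] 3.3
```

View pics/wh.png

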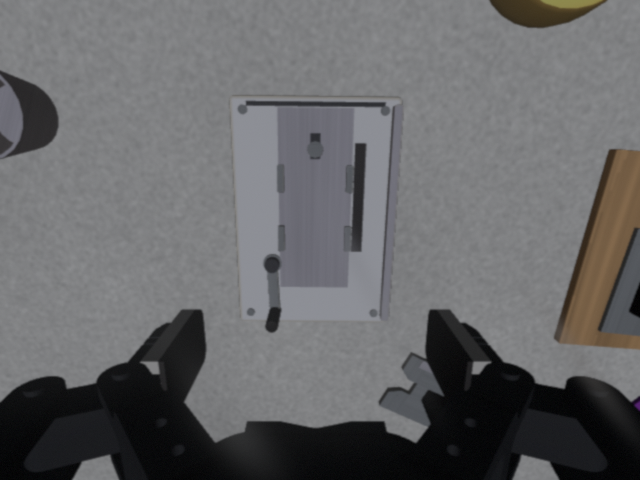

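View pics/wb.png

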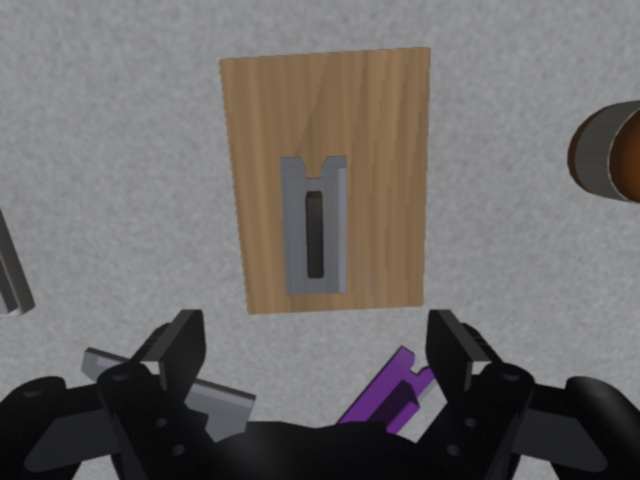

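```bash
python3 - <<'E'
from h import *
f=load('wh');P=lambda uv,z:pix(f,uv,z)[:2]
a=(P((278,108),.022)+P((354,108),.022))/2; b=(P((282,287),.022)+P((348.5,287),.022))/2
print('bed',a,b,np.linalg.norm(P((278,108),.022)-P((354,108),.022)),np.linalg.norm(P((282,287),.022)-P((348.5,287),.022)))
hy=np.arctan2(*(a-b)[::-1]);
for l,r in (((278,108),(282,287)),((354,108),(348.5,287))): v=P(l,.022)-P(r,.022);print('edge yaw',np.arctan2(v[1],v[0]))
print('yaw',hy,'pinhead',P((315,149),.033),'slot ends',P((315.5,133),.022),P((315.5,158.5),.022))
c=np.array([np.cos(hy),np.sin(hy)]);n=np.array([-c[1],c[0]])
h=P((272,262),.040);p=P((315,149),.033)
print('hinge',h,'rel pin', (h-p)@c,(h-p)@n, 'bed rel pin',(a-p)@c,(a-p)@n,(b-p)@c,(b-p)@n)
for uv in((285,180),(345,180),(286,238),(344,238)): q=P(uv,.028)-p;print('block',q@c,q@n)
q=P((273.5,313),.059)-p;print('knobtop',q@c,q@n)
# scene/side cross check
f=load('wb')
t=P((285,293),.017);u=P((346,292),.017);m=P((281,157),.017);w=P((347,157),.017)
nb=P((315,178),.017)
print('blade tail',t,u,np.linalg.norm(t-u),'front',m,w,np.linalg.norm(m-w),'len',np.linalg.norm((m+w-t-u)/2))
v=(m+w-t-u)/2;print('yaw',np.arctan2(v[1],v[0]),'centre',(m+w+t+u)/4,'notch',nb)
g=[P((306.5,193),.049),P((323,193),.049),P((308,277),.049),P((323,277),.049)];print('grip',np.mean(g,0),np.linalg.norm(g[0]-g[1]),np.linalg.norm(g[0]-g[2]))
E
```

```text
bed [0.65004262 0.16043009] [0.4875007  0.13752102] 0.06486307629641629 0.06490150127041577
edge yaw 0.13990321400484737
edge yaw 0.14013722712374532
yaw 0.1400202194365507 pinhead [0.61669907 0.15645811] slot ends [0.62978724 0.15792169] [0.60843294 0.15482292]
hinge [0.51325598 0.18085045] rel pin -0.0990264379976803 0.038590455340908894 bed rel pin 0.033571558479475655 -0.0007204268437535535 -0.13057684619188759 -0.0007204268437535527
block -0.026712685266629413 0.02639407618555323
block -0.026505591667055056 -0.026583911333910665
block -0.07965991026288295 0.02646039316647097
block -0.07944994524496508 -0.02704339092927695
knobtop -0.14039769804810667 0.03632159601987395
blade tail [ 0.47950911 -0.15988098] [ 0.48072671 -0.21003003] 0.05016382627110357 front [ 0.58835383 -0.15865149] [ 0.58867612 -0.207587  ] 0.048936574781943985 len 0.10841261331862924
yaw 0.01693850646268096 centre [ 0.53431644 -0.18403737] notch [ 0.5731353  -0.18395916]
grip [ 0.53604666 -0.18431293] 0.011152064669962934 0.06051002919924755
```

```bash
python3 - <<'E'
from h import *
q=down(.014+np.pi)
env.reach([.535,-.1842,.07],q); env.movel([.535,-.1842,.0225],velocity=.06)
s=monitor.sense();print(s['position'],s['contact_force'])
env.close_gripper(60)
s=monitor.sense();print(s['finger_gap'],s['contact_force'])
env.movel([.535,-.1842,.16],velocity=.12)
env.hold(.2);s=monitor.sense();print(s['clock'],s['finger_gap'],s['contact_force'],s['ft_torque'])
f=snap('wrist','wg');cv2.imwrite('pics/wgc.png',f['frame'][150:450,170:470,::-1].repeat(2,0).repeat(2,1))
E
```

```text
[ 0.53520156 -0.18432228  0.022803  ] [ 0.59726705 -0.16298929  0.48529346]
0.12639762956146713 [0.45102194 0.91808554 2.29390628]
6.8583 0.1276884102322223 [ 0.20349505  0.27100028 -2.37888416] [-0.05732636 -0.01745777  0.00631045]
```

View pics/wgc.png

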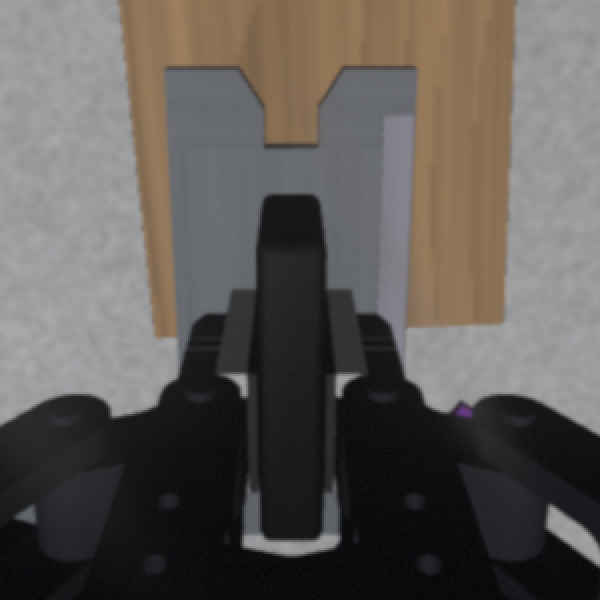

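Held cleanly: notch bottom at about (315.5,222.5) in the full frame, front corners at (252.5,183.5) and (378,183.5).

```bash
cat > pl.py <<'E'
from h import *
f=load('wg');s=monitor.sense();
t=np.array([.535,-.1842]);y=.014;c=np.array([np.cos(y),np.sin(y)]);n=np.array([-c[1],c[0]])
for z in (.1545,):
  nb=pix(f,(315.5,222.5),z+.0025)[:2]-t;a=pix(f,(252.5,183.5),z+.0025)[:2]-t;b=pix(f,(378,183.5),z+.0025)[:2]-t
  print('notch',nb@c,nb@n,'front',a@c,a@n,b@c,b@n,np.linalg.norm(a-b))
E
python3 pl.py; python3 - <<'E'
from h import *
hy=.140
c=np.array([np.cos(hy),np.sin(hy)]);n=np.array([-c[1],c[0]]);p=np.array([.6167,.1565])-.0003*n
g=p-.068*c
q=down(hy+np.pi)
env.reach([*g,.12],q); env.movel([*g,.055],velocity=.1)
env.hold(.2);s=monitor.sense();print(s['clock'],s['position'],s['contact_force'])
f=snap('wrist','wp');cv2.imwrite('pics/wpc.png',f['frame'][80:380,170:470,::-1].repeat(2,0).repeat(2,1))
E
```

```text
notch 0.03922421358491762 -0.0004364373380298991 front 0.054466826971917924 0.02367763751741032 0.054478319208697494 -0.024344154914226437 0.04802179380675727
9.1667 [0.54973585 0.14674411 0.05562977] [ 0.06127292  0.00861039 -2.57041437]
```

View pics/wpc.png

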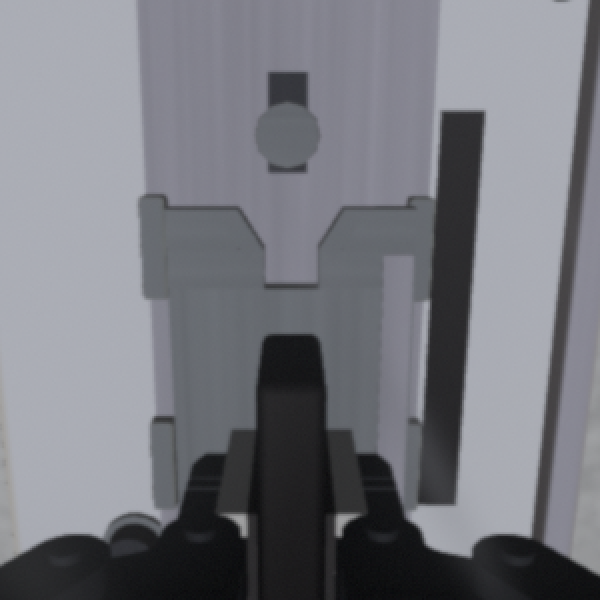

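```bash
python3 - <<'E'
from h import *
f=load('wp');hy=.14
c=np.array([np.cos(hy),np.sin(hy)]);n=np.array([-c[1],c[0]])
s=monitor.sense();t=s['position'];zb=t[2]-.0103
P=lambda uv,z:(lambda d:(round(d@c*1e3,2),round(d@n*1e3,2)))(pix(f,uv,z)[:2]-t[:2])
print('pin',P((314,147),.033),'notch',P((315.5,222.5),zb+.005),'slot',P((314,116),.022),P((314,166),.022))
for v in ((253,200),(376.5,200),(257,320),(374,320)):print('block',P(v,.028))
for v in ((240,100),(388,100)):print('bed',P(v,.022))
R0=R.from_quat(s['ee_rot']).as_matrix();print(R0[:,0],R0[:2,2],n)
E
```

```text
pin (np.float64(67.74), np.float64(0.09)) notch (np.float64(38.75), np.float64(-0.54)) slot (np.float64(80.79), np.float64(0.12)) (np.float64(59.09), np.float64(0.13))
block (np.float64(44.34), np.float64(27.87))
block (np.float64(44.35), np.float64(-28.31))
block (np.float64(-15.87), np.float64(28.64))
block (np.float64(-15.86), np.float64(-29.81))
bed (np.float64(87.41), np.float64(32.54))
bed (np.float64(87.43), np.float64(-32.32))
[ 8.81395114e-04  7.18970276e-05 -9.99999609e-01] [ 0.1395779  -0.99021109] [-0.13954311  0.990216  ]
```

```bash
python3 - <<'E'
from h import *
hy=.14
c=np.array([np.cos(hy),np.sin(hy),0]);n=np.array([-c[1],c[0],0])
s=monitor.sense();t=np.array(s['position']);t=t+.0003*n;t[2]=.0355
env.movel(t,velocity=.04);env.hold(.2);f0=np.array(monitor.sense()['contact_force']);print(f0)
t[2]=.0295
print(env.movel(t,velocity=.008,guard=1.5));s=monitor.sense();print(s['position'],s['contact_force']);env.hold(.2)
s=monitor.sense();print(s['clock'],s['position'],np.array(s['contact_force'])-f0,s['ft_torque'])
E
```

```text
[ 0.17452154 -0.28548407 -2.982864  ]
True
[0.54962698 0.14706437 0.03269138] [-0.5051649  -0.62869355  5.46996775]
10.725 [0.54964525 0.14705623 0.0327048 ] [-0.54900456  0.10073905  9.2068677 ] [-0.00844726  0.016793    0.03024375]
```

```bash
python3 - <<'E'
from h import *
t=np.array(monitor.sense()['position']);z=t[2]
for k in range(8):
    t[2]=z-.0002+.00015*k;env.movel(t,velocity=.01);env.hold(.15);s=monitor.sense();fz=s['contact_force'][2]+2.98
    print(round(t[2],5),s['position'][2],fz)
    if fz<4: break
print(s['clock'],s['contact_force'],t)
E
```

```text
0.0325 0.032716078649527885 7.110151352172956
0.03265 0.03270014318129423 5.234399646824537
0.0328 0.03272090095627139 3.8715594748959345
11.925 [ 1.53365201 -0.30146118  0.89155947] [0.54964525 0.14705623 0.0328048 ]
```

```bash
python3 - <<'E'
from h import *
hy=.14;c=np.array([np.cos(hy),np.sin(hy),0]);n=np.array([-c[1],c[0],0])
t0=np.array([0.54964525,0.14705623,0.0328048])
def rep(m):
    s=monitor.sense();F=np.array(s['contact_force']);d=np.array(s['position'])-t0;print(m,round(s['clock'],2),'prog mm',np.round([d@c*1e3,d@n*1e3,d[2]*1e3],2),'F',np.round([F@c,F@n,F[2]],2),np.round(s['ft_torque'],3))
r=env.movel(t0+.019*c,velocity=.02,guard=6);rep(r)
if not r:
    r=env.movel(t0+.032*c,velocity=.005,guard=3);rep(r);env.hold(.1);rep('')
E
```

```text
False 13.03 prog mm [19.15 -0.03 -0.08] F [ 1.05  0.34 -0.63] [ 0.073 -0.221 -0.001]
True 14.47 prog mm [25.82 -0.   -0.08] F [ 0.3  -0.02  5.18] [-0.017 -0.108  0.002]
 14.57 prog mm [25.8   0.   -0.11] F [-0.82 -0.34  5.6 ] [ 0.001 -0.036  0.016]
```

```bash
cat > st.py <<'E'
from h import *
hy=.14;c=np.array([np.cos(hy),np.sin(hy),0]);n=np.array([-c[1],c[0],0])
t0=np.array([0.54964525,0.14705623,0.0328048])
def rep(m):
    s=monitor.sense();F=np.array(s['contact_force']);d=np.array(s['position'])-t0;print(m,round(s['clock'],2),'prog mm',np.round([d@c*1e3,d@n*1e3,d[2]*1e3],2),'F',np.round([F@c,F@n,F[2]],2),np.round(s['ft_torque'],3),flush=True)
    return F@c
E
python3 - <<'E'
from st import *
for k in range(9):
    g=env.movel(t0+(.0258+.0002*k)*c+[0,0,.0001],velocity=.005);env.hold(.1)
    if rep(round(25.8+.2*k,1))<-4.5: break
E
```

```text
25.8 15.05 prog mm [ 2.576e+01 -2.000e-02 -1.000e-02] F [-0.07 -0.83  1.32] [ 0.019 -0.105 -0.029]
26.0 15.4 prog mm [2.577e+01 2.000e-02 0.000e+00] F [-2.23  0.3   2.42] [-0.07   0.201 -0.031]
26.2 15.75 prog mm [2.585e+01 2.000e-02 3.000e-02] F [-5.36 -0.81  3.34] [-0.17   0.682 -0.025]
```

```bash
python3 - <<'E'
from st import *
env.hold(.4);rep('')
f=snap('wrist','wn');cv2.imwrite('pics/wnc.png',f['frame'][150:400,190:440,::-1].repeat(2,0).repeat(2,1))
E
```

```text
16.15 prog mm [25.86  0.03  0.04] F [-5.32 -0.99  3.59] [-0.191  0.699  0.036]
```

View pics/wnc.png

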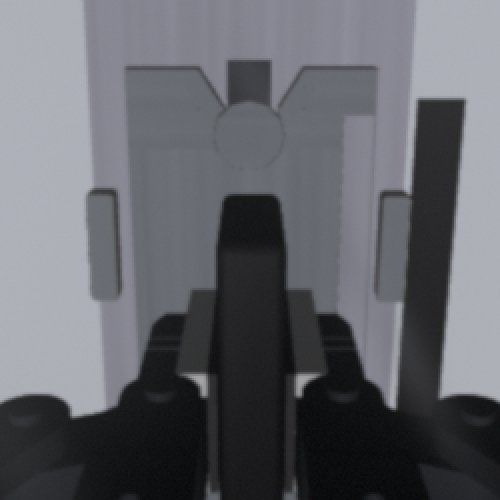

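```bash
python3 - <<'E'
from st import *
env.movel(t0+.0264*c+[0,0,.0002],velocity=.005);env.hold(.4);rep('press')
env.movel(t0+.0261*c+[0,0,.0002],velocity=.005);env.hold(.1);rep('relax')
env.release();env.hold(.1);rep('rel')
g=np.array(monitor.sense()['position']);
env.movel(t0+.0259*c+[0,0,.0877],velocity=.08)
env.movel(t0-.005*c+[0,0,.17],velocity=.15);env.hold(.1)
f=snap('wrist','wv');print(monitor.sense()['clock'],monitor.sense()['contact_force']);cv2.imwrite('pics/wvc.png',f['frame'][80:400,160:480,::-1].repeat(1,0))
E
```

```text
press 16.85 prog mm [25.91  0.05  0.06] F [-5.96 -0.56  3.73] [-0.164  0.731 -0.029]
relax 17.2 prog mm [2.592e+01 1.000e-02 6.000e-02] F [-4.8  -0.45  0.26] [-0.101  0.567  0.019]
rel 18.01 prog mm [26.12 -0.    0.2 ] F [-0.45  0.46  0.02] [-0.001 -0.02   0.004]
20.1333 [0.04528531 0.24873583 0.56722871]
```

View pics/wv.png

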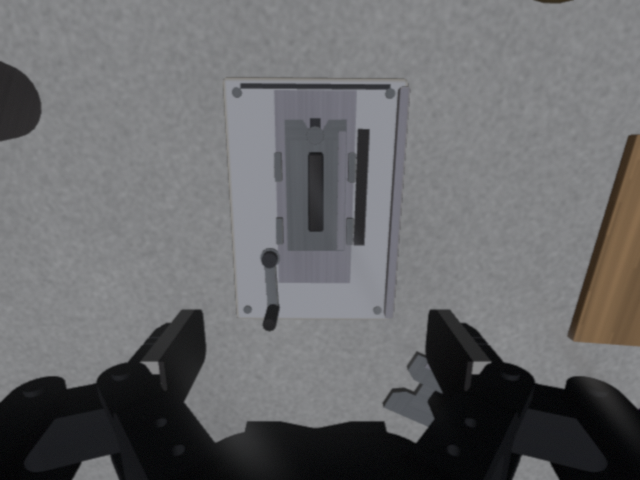

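Blade is straight and home, with its head over the notch at about (315,125). The latch is open: hinge near (270,258), knob from about (274,308) to (270,325).

```bash
python3 - <<'E'
from st import *
f=load('wv');home=t0+.0259*c
L=lambda p:(round((p-home)[:2]@c[:2]*1e3,1),round((p-home)[:2]@n[:2]*1e3,1))
for z in (.03,.035,.04): print('hinge',z,L(pix(f,(270,257.5),z)))
W=lambda x,y,z:(home*[1,1,0]+x*c+y*n+[0,0,z])
print('tail',L(pix(f,(312,250),.027)),'front',L(pix(f,(315,120),.027)),'slot',L(pix(f,(315.5,118),.022)))
# predicted pixels for seat offset 2.4mm, latch angles
for a in (-.05,0,.05,.1,.15):
    hx,hy_=-.0636,.040;kx=hx-.048*np.cos(a);ky=hy_-.048*np.sin(a)
    print(a,proj(f,W(kx,ky,.059)).round(1),proj(f,W(kx,ky,.029)).round(1))
print('hingepix',proj(f,W(-.0636,.04,.03)),proj(f,W(-.0636,.04,.04)))
im=cv2.cvtColor(f['frame'],cv2.COLOR_RGB2GRAY)[240:340,240:300];cv2.imwrite('pics/k.png',cv2.resize(im,(480,800)[::1],interpolation=cv2.INTER_NEAREST)[:, :][:600*800//800+200])
g=im<45;n_,lab,st_,ce=cv2.connectedComponentsWithStats(g.astype('uint8'));
for i in range(1,n_):
  if st_[i,4]>20: print('dark comp',st_[i][:5]+[240,240,0,0,0],ce[i]+240)
E
```

```text
hinge 0.03 (np.float64(-61.6), np.float64(39.4))
hinge 0.035 (np.float64(-59.9), np.float64(38.8))
hinge 0.04 (np.float64(-58.3), np.float64(38.1))
tail (np.float64(-55.6), np.float64(2.5)) front (np.float64(53.1), np.float64(-0.2)) slot (np.float64(54.8), np.float64(-0.6))
-0.05 [264.5 324.5] [268.8 308.8]
0 [267.3 324.6] [271.4 308.8]
0.05 [270.2 324.5] [274.  308.8]
0.1 [273.  324.3] [276.6 308.6]
0.15 [275.8 324. ] [279.1 308.3]
hingepix [269.42061595 259.67589968] [268.04318723 263.37808023]
dark comp [265 252  12   7  31] [271.19354839 253.77419355]
dark comp [264 305  15  25 254] [270.65748031 316.8976378 ]
```

```bash
cat > lt.py <<'E'
from st import *
home=t0+.0259*c
K=lambda a,z:(home*[1,1,0]+(-.063-.048*np.cos(a))*c+(.040-.048*np.sin(a))*n+[0,0,z])
q=down(hy+np.pi)
E
python3 - <<'E'
from lt import *
print(kinematics.ik(K(0.03,.044),q),kinematics.ik(K(1.6,.044),q))
env.reach(K(.03,.10),q);print(env.movel(K(.03,.044),velocity=.08,guard=8))
env.close_gripper(20);s=monitor.sense();print(s['finger_gap'],s['clock']);rep('grip')
for a in np.linspace(.03,1.57,9)[1:]:
    g=env.movel(K(a,.044),velocity=.04,guard=15);F=rep(round(a,2))
    if g: print('GUARD');break
E
```

```text
[ 1.21571540e-01  4.82832356e-01  1.80540686e+00 -4.44089210e-16
  8.53353437e-01  1.55236787e+00] [ 3.45295424e-02  5.53010199e-01  1.68109043e+00 -4.44089210e-16
  9.07492028e-01  1.46532587e+00]
False
0.12802717270779648 22.25
grip 22.25 prog mm [-85.08  38.56  11.29] F [-0.54 -0.57  1.52] [ 0.008  0.086 -0.01 ]
0.22 22.63 prog mm [-84.12  29.01  11.19] F [-3.49 -2.09  4.07] [-0.334  0.512 -0.044]
0.42 23.02 prog mm [-80.74  20.35  11.19] F [-1.12  1.25  1.29] [0.057 0.14  0.028]
0.61 23.4 prog mm [-76.35  12.31  11.17] F [-1.51  0.98  1.44] [0.077 0.237 0.101]
0.8 23.78 prog mm [-70.02   5.25  11.22] F [ 1.89  1.02 -0.45] [ 0.249 -0.228  0.026]
0.99 24.17 prog mm [-62.98  -0.26  11.21] F [ 1.11  3.5  -0.  ] [ 0.671 -0.136  0.058]
1.18 24.55 prog mm [-55.11  -4.15  11.17] F [ 0.85  6.07 -0.26] [1.037 0.007 0.105]
1.38 24.93 prog mm [-46.38  -6.46  11.13] F [0.83 7.91 0.4 ] [1.25  0.038 0.004]
1.57 25.32 prog mm [-38.14  -6.96  10.97] F [-2.83  8.84  2.61] [1.487 0.701 0.015]
```

```bash
python3 - <<'E'
from lt import *
p=K(1.57,.044)+.0005*n
g=env.movel(p+.003*c,velocity=.01,guard=7);rep(g)
env.hold(.3);env.release();env.hold(.1);rep('rel')
u=np.array(monitor.sense()['position']);u[2]=.12
env.movel(u,velocity=.08);env.movel(t0-.005*c+[0,0,.17],velocity=.15);env.hold(.1)
f=snap('wrist','wf');print(monitor.sense()['clock'])
cv2.imwrite('pics/wfc.png',f['frame'][70:330,215:415,::-1].repeat(2,0).repeat(2,1))
E
```

```text
True 25.55 prog mm [-38.21  -6.8   10.95] F [-2.41  0.85  7.13] [ 0.017  0.377 -0.023]
rel 26.66 prog mm [-38.18  -6.36  10.46] F [ 0.32 -0.82 -0.32] [ 0.036 -0.019  0.024]
28.6667
```

View pics/wfc.png

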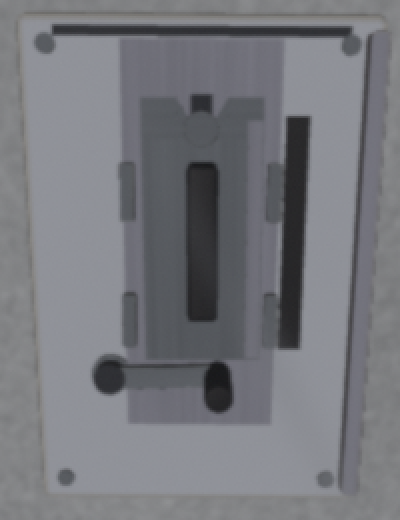

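```bash
python3 - <<'E'
from lt import *
a,b=[cv2.cvtColor(load(k)['frame'],cv2.COLOR_RGB2GRAY)[110:245,270:365].astype('float32') for k in('wv','wf')]
print(cv2.phaseCorrelate(a,b), np.abs(a-b).mean(),np.abs(a-b).max())
f=load('wf')
L=lambda p:((p-home)[:2]@c[:2]*1e3,(p-home)[:2]@n[:2]*1e3)
h=L(pix(f,(215+63,70+183),.029));k=L(pix(f,(215+102,70+183),.029));print(h,k,'latch',np.pi/2+np.arctan2(k[0]-h[0],h[1]-k[1]))
job.hand_in();print(monitor.sense()['clock'])
E
```

```text
((0.3546479489248142, -0.24713777691061978), 0.9785538301055814) 2.168343 51.0
(np.float64(-58.53973732781848), np.float64(32.74489645899494)) (np.float64(-58.50528887591385), np.float64(-1.5719967614157282)) latch 1.571800160099746
the job is handed in; nothing more can be done
the job is handed in; nothing more can be done
```

The blade is fitted in the cheese shaver and latched, and I handed the job in at about 29 s of the 67 s. `hand_in` reports no verdict.

**What I did:** I pinched the small grey blade off the board, laid it on the bed short of the pin, and slid it in. It stopped 25.8 mm along, where I expected about 25. I pressed it there for about 1 s, reading 5–6 N at the wrist. The pin took somewhat less, because the bed drags on the blade. Then I let go and swung the latch across by its knob with the fingers, and let go of that too.

**Last checks:**
- **Latch:** the final wrist picture puts it at about 1.57 rad, against the 1.45 needed.
- **Blade:** it lies straight with the pin's head over its notch. The pictures before and after latching differ by under half a pixel, so the swing did not shift it.
- **Forces:** the wrist never read more than about 10 N, well under the limits. I could not read the force on the pin directly.

**What disagreed or was not checked:**
- **Guard stops:** the first guarded slide tripped mostly on vertical force, so I confirmed the pin contact with small steps instead. The last extra push on the latch also tripped its guard at once, so I left the latch there, short of its 1.6 rad stop.
- **Hinge position:** a sideways pull of up to 9 N during the swing suggests my hinge position was about 1 mm off.
- **Bystanders:** the arm kept away from the cheese, jar and cup, but I did not photograph them again at the end.

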